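Seat a slide and hold the exposure knob at the third click

ROBOT

A 6-joint arm with a two-finger parallel gripper is mounted at the origin on the work surface. World frame = base frame: x ahead of the robot, y to its left, z up, the work surface at z = 0. Lengths are in mm, angles in rad, forces in N, time in s.
With the tool pointing down it reaches from about 350 to 875 mm from the base axis. Payload 4.2 kg.
Tool frame: the origin (TCP) lies midway between the tips of the shut fingers; the grasp point (between the pads) lies 19 mm behind it; z points along the fingers, y is the line along which they close (so a half turn about z gives the same grasp; the last joint's range is limited). The gripper opens to 85 mm and grips with 20 to 120 N. Pads are 22 mm wide; open, the fingers measure 114 mm over their backs; the gripper's body (76 mm by 85 mm) begins 54 mm behind the grasp point. The pads swing forward as they close: fully open they stand 13 mm farther back than shut.
Start: joints at [-0.853, 0.385, 0.008, 0, -1.194, -0.259], TCP at [276.807, -560.337, 231.312] pointing down, gripper open.
Joint ranges: [-3.14, 3.14], [-1.21, 2.06], [-1.07, 1.41], [-3.16, 2.05], [-2.99, -0.16], [-3.1, 3.1]. Speed limits (rad/s): [2.79, 2.79, 3.14, 3.14, 3.14, 3.14].

INTERFACE

Orientations are given as a unit quaternion [x, y, z, w].
In Python, from bench import * gives the robot as it stands.
- The arm moves only by the tool drive_tool, never from a script. Its argument "plan" is a list that holds one entry, the list of rows, each a list of 5 numbers: the closure, from -1 (fully open) to 1 (shut), then the shift along the world's x, y, z in mm, then the turn about the world's z in degrees. A call has 1 to 20 rows; each row shifts and turns the commanded pose from where the row before left it; what a row does not reach is not made up. A row lasts 1/12 s, in which the tool goes at most 41.7 mm and 7.16 degrees, less where a joint would pass 70% of its speed; a pose out of reach is approached as far as the arm can. A call is refused whole if a number of a shift passes 41.7 or a number of a turn 7.16, either way. A call with a gripper value outside its range is refused whole. The fingers move at their own pace and stop on an object; the grip force is fixed at half the most. Time passes only in rows, so rows that do not move let the fingers close. It gives the time, the measured TCP pose, the force, the opening and the grip force at its end, in the units of the state.
- read_state(): the state, without advancing time (a new reading comes with each control period).
- get_image(name): name is "scene" or "top"; returns (picture, depth): 420x560x3 uint8, red, green, blue; 420x560 float32, mm along the optical axis (not along the pixel's ray), 0 where there is no reading.
- camera_model(name): a dict with "fx", "fy", "cx", "cy" (pixels), "R" (3x3) and "t" (3): a world point X has camera coordinates R X + t. Camera axes: x right, y down, z forward; pixel columns grow to the right and rows downward; lengths in mm; the calibration is good to about 2 mm. A picture is of the moment at which its call begins. camera_model takes no time and is no camera call.
- job_done(): hands the job in; it is judged then, once.
The state is a dict: "clock": time; "joints": joint angles; "joint_vel": joint speeds; "joint_efforts": joint torques, N m; "position": TCP position; "ee_rot": TCP orientation; "contact_force": force on the tool from outside, world axes, zero at the start; "wrist_torque": the same for the moment, N m; "gripper_width": finger opening in mm; "grasp_force": force on a finger pad.
Only numpy, scipy, OpenCV 4.12 (cv2) and the standard library are available. Lean on these libraries where they do the work, as an engineer would, in place of code of your own. Each camera call takes 0.05 s, during which the arm holds its last target. There are 200 camera calls.

TASK

Put the slide carrier with the green label across the two raised ledges on top of the imager, lowering it in your grip until it lies flat between their lips, and let go of it. Then take the bar knob of the exposure control, turn it clockwise from closed and count the clicks: stop at the third, never going past it, and finish the job still holding the knob there, because it springs back to closed when let go. Leave the carrier with the blue label and everything else on the bench where it is.

Things in the scene. Friction and masses are not known exactly. Their poses are not given: they have to be found in the camera images.
- carrier_green: slide carrier to image: flat aluminium frame 32 (x) x 90 (y) x 12 mm high, about 75 g, glass slide with a pink spot in its top and a GREEN label at its +y end. Origin at the centre of its underside, z up. On the bench at the start; grasp it across the 32 mm (along its x) at its middle. Either end may go to either ledge.
- carrier_blue: the same kind of carrier with a BLUE label, not wanted now; leave it. Origin at the centre of its underside. Which of the two lies nearer the robot varies.
- imager: compact inverted imager, fixed: white housing 200 (x) x 164 (y) mm under a dark stage plate 220 x 200 mm, top 128 mm above the bench; focus knobs stand 36 mm out of both sides, 55 mm up. Origin at the centre of its underside. It stands to the robot's left or right, turned a little; the exposure control is on the other side.
- seat (a point): where the carrier's underside centre belongs, 140 mm above the bench, level with the tops of two aluminium ledges (12 mm above the stage plate, 18 mm along y, 46 along x, centred at y = +-42 mm, gap of 66 mm between). 5 mm high lips on them: end lips' inner faces at y = +-47, side lips' (on the ledges only) at x = +-18 mm: 2 mm play each way. Carrier's y lies along this y, either way round.
- control: exposure control, fixed: grey bench box 140 (x) x 115 (y) x 50 mm high, cream top, the knob in its middle. Round the knob a red mark (closed), then clockwise five black marks with growing dots, 24 degrees apart: the click stops. Origin at the centre of its underside; the marks fan out on its +x side, away from the robot.
- knob_grip (a point): grip point on the knob's vertical axis, 82 mm above the bench. Black knob: round skirt 48 mm across, top 58 mm above the bench; on it a bar 44 mm long, 14 mm thick, top 86 mm above the bench. The point turns with it: x along the bar to the end with the white pointer line, y across it (fingers close along y). Closed, x is 60 degrees anticlockwise from the control's x.
- expose (a joint): knob angle, rad: 0 closed (end stop, at the start), growing CLOCKWISE from above. Clicks every 24 degrees: 0.419, 0.838, third 1.257, 1.676, 2.094 (end). A spring pulls back, 0.07 N m closed to 0.13 at the end; clicks add up to 0.05 N m a quarter of the way on from a stop and take as much off at three quarters. No stop holds the knob by itself: let go, it runs back to 0.
- coverslips: bystander: cover-slip box 30 x 30 x 22 mm with white lid, between the two carriers. Origin at the centre of its underside.
- jar: bystander: clear specimen jar with white cap and green label, 66 mm across, 75 mm high, towards the far edge. Origin at the centre of its underside.
- oil: bystander: amber bottle of immersion oil, 30 mm across, 68 mm high, towards the far edge. Origin at the centre of its underside.
- mouse: bystander: grey computer mouse 105 x 60 x 31 mm, towards the far edge. Origin at the centre of its underside.
- dish: bystander: lidded culture dish 40 mm across, 12 mm high, close in front of the robot. Origin at the centre of its underside.
- driver: bystander: screwdriver 170 mm long, lying near the robot on its right.
There are look-alikes about, which are no part of the job. Leave any purple or turquoise look-alike of the carrier_green alone.

How it is judged (in metres and radians):
On the way, in this order (a step that is already met when the one before it is completed fails the run):
1. the green-labelled carrier is lowered in the grip to the ledges, not dropped on them (x of carrier_green in the frame of seat between -0.006 and 0.006 m and y of carrier_green in the frame of seat between -0.006 and 0.006 m and z of carrier_green in the frame of seat below 0.004 m and contact force between the fingers and carrier_green above 0.5 N).
2. the carrier lies flat between the lips, let go, the knob still closed (x of carrier_green in the frame of seat between -0.004 and 0.004 m and y of carrier_green in the frame of seat between -0.004 and 0.004 m and z of carrier_green in the frame of seat between -0.002 and 0.003 m and angle between the y axis of carrier_green and the y axis of seat, either way round below 0.08 rad and angle between carrier_green's own z axis and vertical below 0.06 rad and contact force between the fingers and carrier_green below 0.1 N and linear speed of carrier_green below 0.02 m/s and value of joint expose below 0.15 rad), for 0.2 s.
3. the knob is held at the third click for a second (value of joint expose between 1.107 and 1.407 rad and contact force between the fingers and control above 1 N), for 1 s.
At the end, for the whole second after the job is handed in: The green-labelled carrier lies still and untouched on the ledges between their lips (within 4 mm of the centre each way, underside within 3 mm, turned under 0.08 rad); the fingers hold the knob still at its third click (1.257 within 0.15 rad, over 1 N) (all of step 3 and x of carrier_green in the frame of seat between -0.004 and 0.004 m and y of carrier_green in the frame of seat between -0.004 and 0.004 m and z of carrier_green in the frame of seat between -0.002 and 0.003 m and angle between the y axis of carrier_green and the y axis of seat, either way round below 0.08 rad and angle between carrier_green's own z axis and vertical below 0.06 rad and contact force between the fingers and carrier_green below 0.1 N and linear speed of carrier_green below 0.02 m/s and velocity of joint expose between -0.1 and 0.1 rad/s); the arm keeps its last pose, push and grip.
It fails at once if the knob is turned past the third click (nearer the fourth than the third) (value of joint expose above 1.466 rad).
It fails at once if the blue-labelled carrier is moved by more than 20 mm (distance of carrier_blue from where it was at the start of the episode above 0.02 m).
It fails at once if a bystander (small square box of cover slips, specimen jar, amber immersion-oil bottle, computer mouse, lidded culture dish, screwdriver) is moved by more than 30 mm (distance of any of coverslips, jar, oil, mouse, dish, driver from where it was at the start of the episode above 0.03 m).
It also fails if it takes over 64 s, if anything falls off the work surface, if the arm or the gripper's body presses on something with over 40 N, if the wrist force passes 120 N, or if a joint passes its speed limit or range.

## Working session

There is one attempt and no reset: what is moved stays moved. The work goes in short steps, Python scripts to look and compute and a tool call to move; the robot and the scene stay as the last step left them, time stands still between calls to the robot, and variables do not carry over. Pictures are saved under pics/ and viewed, at most 10 in all, crops included, and the job is handed in when it is done.

Besides the shell and the picture viewer there is one more tool, called after ">>>" in YAML: its name, and indented under it one key for each argument. drive_tool: Moves the arm, as the interface text tells. Its arguments: {"type":"object","properties":{"plan":{"type":"array"}},"required":["plan"]}

```bash
mkdir -p pics; ls
python3 - <<'E'
from bench import *
import cv2,numpy as np
for n in("scene","top"):
    p,d=get_image(n); cv2.imwrite(f"pics/{n}0.png",p[:,:,::-1]); np.save(f"{n}0.npy",d); np.save(f"{n}0c.npy",p)
    print(n,camera_model(n))
print(read_state())
E
```

```text
pics
scene {'fx': 544.0896568312606, 'fy': 544.0896568312606, 'cx': 282.6630234031583, 'cy': 212.3668683315262, 'R': array([[ 0.06511988,  0.99761674,  0.02280883],
       [ 0.66864387, -0.02665619, -0.74310485],
       [-0.74072584,  0.06364188, -0.66878617]]), 't': array([ -45.5065474 , -281.29102874, 1875.13607812])}
top {'fx': 528.7969170551469, 'fy': 528.7969170551469, 'cx': 279.12180232559405, 'cy': 207.24302781408466, 'R': array([[ 0.00748055, -0.9999494 ,  0.00672542],
       [-0.98648896, -0.00848024, -0.16360809],
       [ 0.16365685, -0.00541067, -0.98650249]]), 't': array([ -21.6926526 ,  517.75039913, 1076.70887797])}
{'clock': 0.1, 'joints': array([-8.53406188e-01,  3.85506265e-01,  6.75303262e-03, -4.21088807e-04,
       -1.19397830e+00, -2.58613103e-01]), 'joint_vel': array([-4.12900716e-06, -1.86846853e-03,  5.16752462e-03,  1.45526323e-03,
       -7.69052460e-04,  2.53267274e-04]), 'joint_efforts': array([-5.81719578e-04, -3.93319917e+01,  1.88930690e+01,  4.19795528e+00,
       -2.60995963e-03,  1.00645866e-05]), 'position': array([ 276.5744003 , -559.89886434,  230.31326092]), 'ee_rot': array([-2.27306362e-01,  9.73822799e-01,  9.46411363e-04, -2.80817888e-04]), 'contact_force': array([-0.44661396, -0.04182051, -0.10297722]), 'wrist_torque': array([0.00955275, 0.011178  , 0.03948681]), 'grasp_force': 0.0, 'gripper_width': 85.24825747869546}
```

View pics/scene0.png

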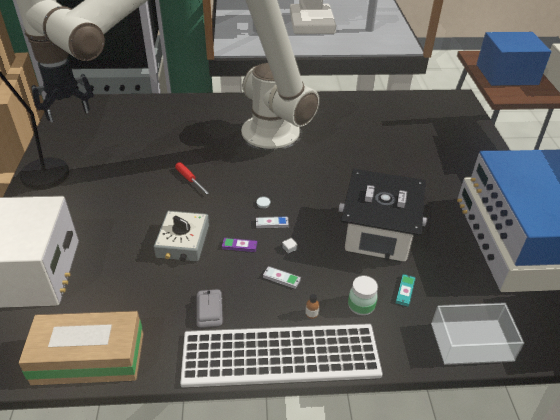

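View pics/top0.png

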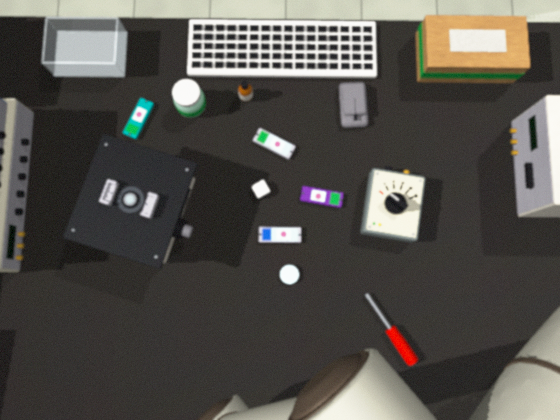

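The overview shows the green carrier at top (273,143) and scene (282,277), the imager stage at top (130,200), and the knob at top (396,203). I'll enlarge these in both views.

Run:
```python
import cv2,numpy as np
def comp(n,L,out):
    c=np.load(f"{n}0c.npy")[:,:,::-1]; T=[]
    for (u,v,w,h,s) in L:
        t=cv2.resize(c[v:v+h,u:u+w],None,fx=s,fy=s,interpolation=cv2.INTER_CUBIC)
        for i in range(0,w,10):
            cv2.line(t,(i*s,0),(i*s,6),(0,255,255),1); cv2.putText(t,str(u+i),(i*s,16),0,.35,(0,255,255),1)
        for j in range(0,h,10):
            cv2.line(t,(0,j*s),(6,j*s),(0,255,255),1); cv2.putText(t,str(v+j),(8,j*s+4),0,.35,(0,255,255),1)
        T.append(t)
    W=sum(t.shape[1] for t in T[:2]); print([t.shape for t in T])
    a=np.zeros((600,800,3),np.uint8)
    pos=[(0,0),(400,0),(0,300),(400,300)]
    for t,(x,y) in zip(T,pos): a[y:y+t.shape[0],x:x+t.shape[1]]=t
    cv2.imwrite(out,a)
comp("top",[(248,122,50,37,8),(95,170,66,50,6),(360,165,66,50,6),(60,130,140,140,2)],"pics/topc.png")
comp("scene",[(258,260,50,37,8),(355,178,66,50,6),(150,205,66,50,6),(335,165,100,74,4)],"pics/scenec.png")
```

```text
[(296, 400, 3), (300, 396, 3), (300, 396, 3), (280, 280, 3)]
[(296, 400, 3), (300, 396, 3), (300, 396, 3), (296, 400, 3)]
```

View pics/topc.png

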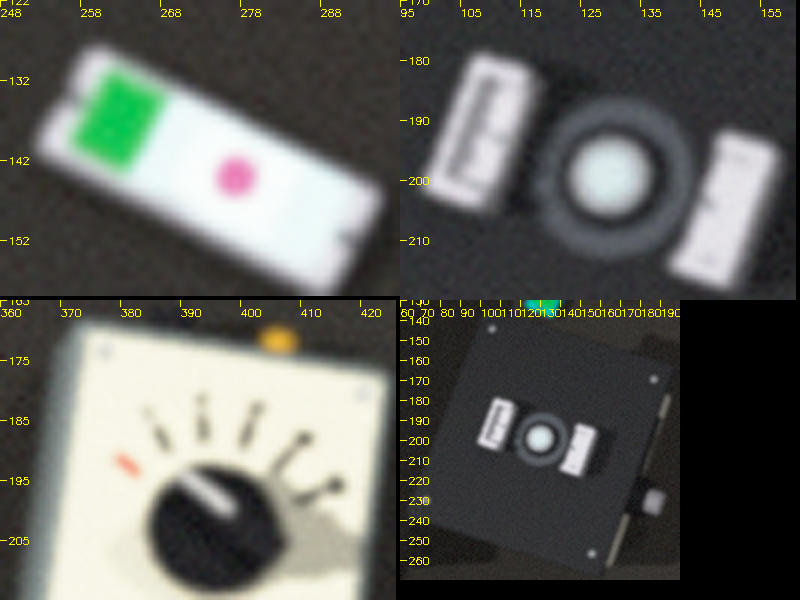

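View pics/scenec.png

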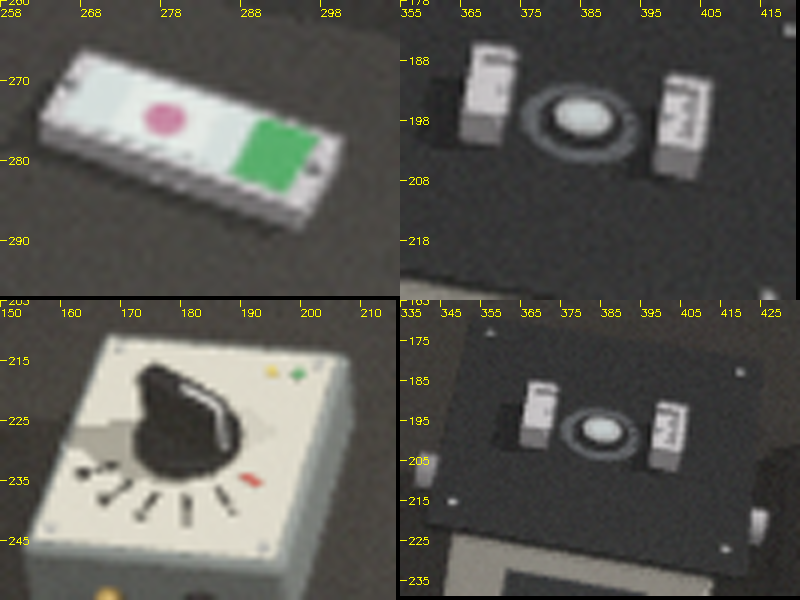

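In the crops the carrier centre is at top (274.4,143.5) / scene (282,276.8). Ledge centres are at top (108.9,192), (149.2,205) / scene (402.2,197.1), (369.8,191.3). The four plate screws are visible, and the knob pointer aims at the red mark. Next I triangulate and cross-check with depth.

```bash
cat > h.py <<'E'
from bench import *
import cv2,numpy as np
C={n:camera_model(n) for n in("scene","top")}
def P(n):
    c=C[n];K=np.array([[c['fx'],0,c['cx']],[0,c['fy'],c['cy']],[0,0,1]]);return K@np.c_[c['R'],c['t']]
def tri(top,sc):
    X=cv2.triangulatePoints(P("top"),P("scene"),np.float64(top).reshape(-1,2).T,np.float64(sc).reshape(-1,2).T);return (X[:3]/X[3]).T
def proj(n,X):
    x=np.c_[np.atleast_2d(X),np.ones(len(np.atleast_2d(X)))]@P(n).T;return x[:,:2]/x[:,2:]
def cloud(n,d):
    c=C[n];v,u=np.mgrid[:420,:560];x=np.stack([(u-c['cx'])/c['fx']*d,(v-c['cy'])/c['fy']*d,d],-1)
    return (x-c['t'])@c['R']
def ray(n,px,z):
    c=C[n];px=np.float64(px).reshape(-1,2);r=np.c_[(px[:,0]-c['cx'])/c['fx'],(px[:,1]-c['cy'])/c['fy'],np.ones(len(px))]@c['R'];o=-c['R'].T@c['t']
    return o+r*((z-o[2])/r[:,2])[:,None]
E
python3 - <<'E'
from h import *
np.set_printoptions(precision=1,suppress=True)
T=tri([[252.75,141.4],[259.9,127.6],[295.75,146],[289.25,159.1],[277.5,144.1]],[[300.9,277.5],[295.5,287.5],[263,276],[268.6,266.25],[278.5,274.8]]);print("carrier\n",T,T[:4].mean(0))
a=T[0]+T[1]-T[2]-T[3];print("ang label(+y dir)",np.degrees(np.arctan2(a[1],a[0])))
T=tri([[108.9,192],[149.2,205],[130.2,199.2]],[[402.2,197.1],[369.8,191.3],[385.5,197.5]]);print("ledges\n",T,T[:2].mean(0));a=T[0]-T[1];print(np.degrees(np.arctan2(a[1],a[0])))
T=tri([[106.5,144],[186.7,169.3],[155.7,256.7],[72.5,230]],[[416.5,227],[348,215.5],[357.5,173],[420,183]]);print("screws\n",T,T.mean(0))
a=T[0]+T[3]-T[1]-T[2];print(np.degrees(np.arctan2(a[1],a[0])))
for n in C:
    X=cloud(n,np.load(n+"0.npy"));c=np.load(n+"0c.npy").astype(int)
    def f(nm,cx,cy,r,z0,z1):
        m=(abs(X[...,0]-cx)<r)&(abs(X[...,1]-cy)<r)&(X[...,2]>z0)&(X[...,2]<z1);p=X[m]
        if len(p)<4:print(n,nm,len(p));return
        R=cv2.minAreaRect(p[:,:2].astype(np.float32));print(n,nm,len(p),"z %.1f"%np.median(p[:,2]),np.round(R[0],1),np.round(R[1],1),round(R[2],1),"mean",p.mean(0))
    f("carrier",*ray("top",[274.4,143.5],12)[0,:2],60,7,17)
    f("plate",*ray("top",[130,199],128)[0,:2],150,120,134)
    f("ledges",*ray("top",[130,199],140)[0,:2],70,136,150)
    f("box",*ray("top",[394,204],50)[0,:2],110,44,55)
    f("bar",*ray("top",[396,203],80)[0,:2],40,78,92)
E
```

```text
carrier
 [[673.4  45.2   3.9]
 [705.5  29.2   4. ]
 [663.7 -50.7   3.7]
 [632.9 -35.7   5.7]
 [666.1 -10.8   8.9]] [668.9  -3.    4.3]
ang label(+y dir) 62.877161347468856
ledges
 [[529.5 315.8 139. ]
 [504.2 235.8 140.4]
 [517.4 276.3 128.8]] [516.8 275.8 139.7]
72.50486783862753
screws
 [[629.2 330.7 126.2]
 [579.  168.4 125.4]
 [405.9 221.9 124.9]
 [456.3 385.2 125. ]] [517.6 276.6 125.4]
72.80989315259185
scene carrier 368 z 11.5 [672.1  -1.8] [89.5 36.8] 63.2 mean [673.8  -2.   11.5]
scene plate 4051 z 127.5 [520.2 276.1] [200.  230.2] 72.9 mean [531.3 273.6 127.5]
scene ledges 195 z 141.5 [522.5 275.2] [101.4  54.1] 72.6 mean [521.9 275.9 141.7]
scene box 1370 z 49.3 [ 533.  -258.2] [114.9 145. ] 81.0 mean [ 540.7 -257.6   49.3]
scene bar 78 z 84.0 [ 531.5 -258.3] [46.9 16. ] 52.9 mean [ 533.5 -258.2   83.5]
top carrier 556 z 12.4 [667.5  -4.9] [90.7 33.7] 61.6 mean [667.2  -5.2  12.2]
top plate 10700 z 127.7 [516.5 273.1] [201.4 220.1] 72.8 mean [514.  272.1 127.8]
top ledges 516 z 141.2 [516.4 273.4] [104.4  46.1] 72.7 mean [516.5 274.1 141.6]
top box 3063 z 50.4 [ 526.5 -261.4] [115.8 141.1] 80.8 mean [ 524.8 -260.3   50.4]
top bar 161 z 85.6 [ 526.9 -261. ] [43.3 15.5] 51.1 mean [ 526.1 -260.4   85.3]
```

>>> drive_tool:
  plan:
    - [[-1,19.6,27.8,-4,1.8],[-1,19.6,27.8,-4,1.8],[-1,19.6,27.8,-4,1.8],[-1,19.6,27.8,-4,1.8],[-1,19.6,27.8,-4,1.8],[-1,19.6,27.8,-4,1.8],[-1,19.6,27.8,-4,1.8],[-1,19.6,27.8,-4,1.8],[-1,19.6,27.8,-4,1.8],[-1,19.6,27.8,-4,1.8],[-1,19.6,27.8,-4,1.8],[-1,19.6,27.8,-4,1.8],[-1,19.6,27.8,-4,1.8],[-1,19.6,27.8,-4,1.8],[-1,19.6,27.8,-4,1.8],[-1,19.6,27.8,-4,1.8],[-1,19.6,27.8,-4,1.8],[-1,19.6,27.8,-4,1.8],[-1,19.6,27.8,-4,1.8],[-1,19.6,27.8,-4,1.8]]

```text
clock: 1.77
position: [669.2, -2.8, 150.5]
ee_rot: [-0.518, 0.855, 0.0, -0.001]
contact_force: [1.4, -0.2, 0.2]
gripper_width: 85.9
grasp_force: 0.0
```

>>> drive_tool:
  plan:
    - [[-1,0,0,0,0],[-1,0,0,0,0],[-1,0,0,0,0]]

```text
clock: 2.02
position: [668.2, -4.4, 150.6]
ee_rot: [-0.517, 0.856, 0.0, -0.001]
contact_force: [-0.4, -0.9, -0.4]
gripper_width: 85.4
grasp_force: 0.0
```

>>> drive_tool:
  plan:
    - [[-1,0.2,0.2,-20,0],[-1,0.2,0.2,-20,0],[-1,0.2,0.2,-20,0],[-1,0,0,-20,0],[-1,0,0,-20,0],[-1,0,0,-15,0],[-1,0,0,-12,0],[-1,0,0,-8,0],[-1,0,0,-6,0],[-1,0,0,-4,0],[-1,0,0,-2,0],[-1,0,0,0,0],[-1,0,0,0,0]]

```text
clock: 3.1
position: [669.9, -3.6, 5.0]
ee_rot: [-0.517, 0.856, -0.0, 0.001]
contact_force: [0.2, 0.6, 0.4]
gripper_width: 85.6
grasp_force: 0.0
```

>>> drive_tool:
  plan:
    - [[1,0,0,0,0],[1,0,0,0,0],[1,0,0,0,0],[1,0,0,0,0],[1,0,0,0,0],[1,0,0,0,0],[1,0,0,0,0],[1,0,0,0,0],[1,0,0,0,0],[1,0,0,0,0]]

```text
clock: 3.93
position: [669.9, -3.6, 4.9]
ee_rot: [-0.517, 0.856, -0.0, 0.0]
contact_force: [-0.2, 1.4, 3.4]
gripper_width: 30.1
grasp_force: 60.0
```

>>> drive_tool:
  plan:
    - [[1,0,0,3,0],[1,0,0,8,0],[1,0,0,15,0],[1,0,0,25,0],[1,0,0,30,0],[1,-5,9,30,0.5],[1,-8,15,30,0.8],[1,-14,25.5,25,0.9],[1,-14,25.5,20,0.9],[1,-14,25.5,10,0.9],[1,-14,25.5,4,0.9],[1,-14,25.5,0,0.9],[1,-14,25.5,0,0.9],[1,-14,25.5,0,0.9],[1,-14,25.5,0,0.9],[1,-12,21,0,0.9],[1,-9,17,0,0.9],[1,-6,12,0,0],[1,-1,1.5,0,0],[1,0,0,0,0]]

```text
clock: 5.6
position: [516.0, 276.0, 204.2]
ee_rot: [-0.592, 0.806, -0.0, -0.0]
contact_force: [0.4, -0.3, -0.7]
gripper_width: 29.9
grasp_force: 59.4
```

>>> drive_tool:
  plan:
    - [[1,0,0,0,0],[1,0,0,0,0],[1,0,0,0,0]]

```text
clock: 5.85
position: [516.8, 274.8, 204.2]
ee_rot: [-0.591, 0.806, -0.0, -0.0]
contact_force: [-0.2, -1.4, -0.4]
gripper_width: 29.9
grasp_force: 59.4
```

Run:
```python
from h import *
s=read_state();print(s['position'],s['ee_rot'],s['gripper_width'],s['grasp_force'])
I=[]
for n,(u,v) in {"scene":(345,145),"top":(90,150)}.items():
    p,d=get_image(n); np.save(n+"1.npy",d); np.save(n+"1c.npy",p)
    I.append(cv2.resize(p[v:v+90,u:u+80,::-1],None,fx=5,fy=5,interpolation=cv2.INTER_CUBIC))
cv2.imwrite("pics/held.png",np.hstack(I))
```

```text
[516.79618364 274.83888838 204.22127671] [-5.91290480e-01  8.06458642e-01 -3.41628439e-05 -1.60072517e-04] 29.864851060716482 59.420616030693054
```

View pics/held.png

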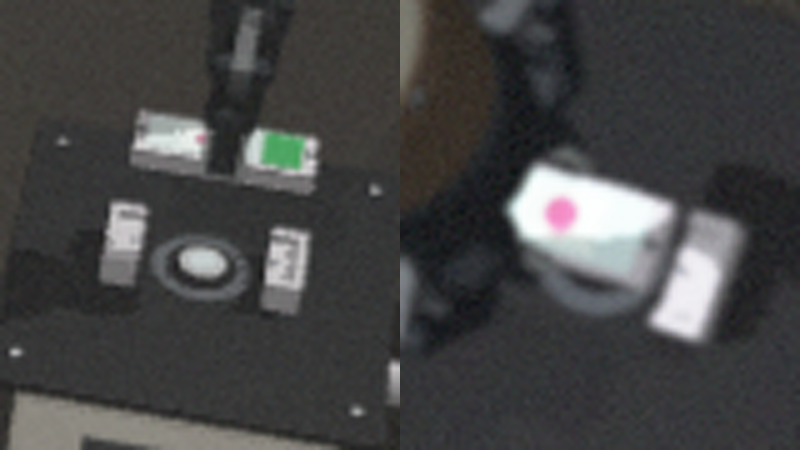

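Run:
```python
from h import *
np.set_printoptions(precision=1,suppress=True)
for ang in(72.7,):
  a=np.radians(ang);yv=np.array([np.cos(a),np.sin(a)]);xv=np.array([yv[1],-yv[0]])
  o=np.array([516.8,275.0])
  for n in C:
    for k in "01":
      X=cloud(n,np.load(n+k+".npy"));c=np.load(n+k+"c.npy").astype(int)
      q=(X[...,:2]-o); x=q@xv;y=q@yv;z=X[...,2]
      near=(abs(x)<45)&(abs(y)<70); br=c.min(2)>70
      L=near&(z>134)&(z<150)&br
      if L.sum()>10: print(n,k,"ledge: y",y[L].min(),y[L].max(),"x",np.percentile(x[L],[1,99]),"z",np.median(z[L]))
      if k=="1":
        for z0 in (206,):
          m=near&(z>z0)&(z<216)
          e=m&((y>15)|(y<-15))
          print(n,"carrier y",np.sort(y[m])[[0,3,-4,-1]],m.sum(),"z",np.median(z[e]),"x ends",np.percentile(x[e],[1,99]))
          for lo,hi in((-60,-15),(15,60)):
            w=e&(y>lo)&(y<hi); 
            if w.sum()>5: print("   end",lo,w.sum(),"z",np.median(z[w]),"x",np.sort(x[w])[[1,-2]], "y",np.sort(y[w])[[1,-2]])
          w=m
          if w.sum()>20: R=cv2.minAreaRect(np.c_[x,y][0:0].astype(np.float32)) if 0 else cv2.minAreaRect(np.c_[x[e],y[e]].astype(np.float32)); print("  rect in seat frame",R)
```

```text
scene 0 ledge: y -48.85211986518703 52.53221122174572 x [-20.5  30.6] z 140.89520832099504
scene 1 ledge: y -48.91204856213366 52.714745868936404 x [-20.3  29.6] z 140.39780197119626
scene carrier y [-43.2 -42.5  45.5  46.5] 268 z 211.0582519855344 x ends [-15.2  21.3]
   end -60 106 z 210.8906122418664 x [-14.   21.8] y [-43.2 -15.2]
   end 15 114 z 211.1431005958949 x [-15.3  20.4] y [15.7 46.2]
  rect in seat frame ((2.933103561401367, 1.1956405639648438), (37.80995178222656, 89.5635986328125), 2.005350112915039)
top 0 ledge: y -53.80083240239589 50.62204628533087 x [-22.6  22.6] z 140.76242475453168
top 1 ledge: y -53.82176381976572 -0.9717604732331172 x [-22.4  22.6] z 141.34604697007376
top carrier y [-47.2 -46.8   5.4   8.2] 508 z 211.2556948834373 x ends [-16.2  15.1]
   end -60 320 z 211.2556948834373 x [-16.3  15.4] y [-47.2 -15.4]
  rect in seat frame ((-0.5218067169189453, -31.208385467529297), (31.8106689453125, 31.983339309692383), 0.005448097363114357)
```

>>> drive_tool:
  plan:
    - [[1,0.9,0.2,-5,0],[1,0,0,-10,0],[1,0,0,-12,0],[1,0,0,-10,0],[1,0,0,-7,0],[1,0,0,-4,0],[1,0,0,-2,0],[1,0,0,0,0],[1,0,0,0,0],[1,0,0,0,0]]

```text
clock: 6.78
position: [517.6, 276.2, 154.9]
ee_rot: [-0.592, 0.806, -0.0, 0.001]
contact_force: [0.3, 0.5, -1.1]
gripper_width: 29.7
grasp_force: 59.4
```

Run:
```python
from h import *
np.set_printoptions(precision=1,suppress=True)
s=read_state();print(s['position'],s['ee_rot'])
a=np.radians(72.7);yv=np.array([np.cos(a),np.sin(a)]);xv=np.array([yv[1],-yv[0]]);o=np.array([516.8,275.0])
I=[]
for n,(u,v) in {"scene":(345,145),"top":(90,150)}.items():
  p,d=get_image(n); np.save(n+"2.npy",d); np.save(n+"2c.npy",p)
  I.append(cv2.resize(p[v:v+90,u:u+80,::-1],None,fx=5,fy=5,interpolation=cv2.INTER_CUBIC))
  X=cloud(n,d);q=X[...,:2]-o;x=q@xv;y=q@yv;z=X[...,2];near=(abs(x)<45)&(abs(y)<70)
  m=near&(z>155)&(z<165)
  for lo,hi in((-60,-15),(15,60)):
    w=m&(y>lo)&(y<hi)
    if w.sum()>5: print(n,lo,w.sum(),"z",np.median(z[w]),"x",np.sort(x[w])[[1,-2]],"y",np.sort(y[w])[[1,-2]])
  w=m&(abs(y)>15);print(cv2.minAreaRect(np.c_[x[w],y[w]].astype(np.float32)))
cv2.imwrite("pics/low.png",np.hstack(I))
```

```text
[517.6 276.2 154.9] [-0.6  0.8 -0.   0. ]
scene -60 93 z 161.64698632393913 x [-13.5  21.9] y [-41.4 -15.7]
scene 15 117 z 161.059249551372 x [-14.9  21.7] y [15.3 47.5]
((3.1415205001831055, 3.016826629638672), (37.936981201171875, 89.31185913085938), 0.6512944102287292)
top -60 277 z 161.93613471269444 x [-16.1  15.9] y [-46.2 -15.2]
((-0.12140750885009766, -30.763423919677734), (31.38212013244629, 32.017398834228516), 89.9316177368164)
```

View pics/low.png

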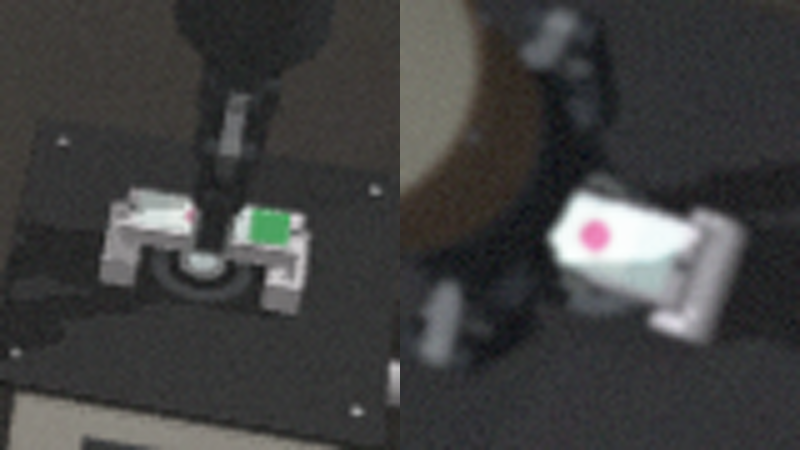

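>>> drive_tool:
  plan:
    - [[1,0.2,-0.7,0,0],[1,0,0,-2,0],[1,0,0,-2,0],[1,0,0,-1,0],[1,0,0,-1,0],[1,0,0,0,0]]

```text
clock: 7.38
position: [517.3, 275.1, 147.9]
ee_rot: [-0.592, 0.806, -0.0, -0.0]
contact_force: [-0.4, 0.4, -0.1]
gripper_width: 30.0
grasp_force: 59.4
```

>>> drive_tool:
  plan:
    - [[1,0,0,-1,0],[1,0,0,-1,0],[1,0,0,-1,0],[1,0,0,0,0],[1,0,0,0,0]]

```text
clock: 7.8
position: [517.5, 275.2, 145.2]
ee_rot: [-0.592, 0.806, -0.0, -0.0]
contact_force: [0.3, 0.4, -0.8]
gripper_width: 29.7
grasp_force: 59.4
```

>>> drive_tool:
  plan:
    - [[1,0,0,-0.7,0],[1,0,0,0,0],[1,0,0,0,0]]

```text
clock: 8.05
position: [517.6, 275.3, 144.9]
ee_rot: [-0.592, 0.806, -0.0, 0.0]
contact_force: [-1.1, -1.0, 0.4]
gripper_width: 30.3
grasp_force: 59.5
```

>>> drive_tool:
  plan:
    - [[1,0,0,-0.7,0],[1,0,0,0,0],[1,0,0,0,0]]

```text
clock: 8.3
position: [517.6, 275.4, 144.8]
ee_rot: [-0.592, 0.806, -0.0, 0.0]
contact_force: [-2.7, -0.3, 5.0]
gripper_width: 29.7
grasp_force: 60.1
```

>>> drive_tool:
  plan:
    - [[0.4,0,0,0,0],[0.2,0,0,0,0],[-0.2,0,0,0,0],[-1,0,0,0,0],[-1,0,0,0,0],[-1,0,0,0,0],[-1,0,0,0,0],[-1,0,0,0,0]]

```text
clock: 8.97
position: [517.5, 275.3, 143.8]
ee_rot: [-0.592, 0.806, -0.0, -0.0]
contact_force: [0.4, -0.3, 0.1]
gripper_width: 85.6
grasp_force: 0.0
```

>>> drive_tool:
  plan:
    - [[-1,0,0,5,0],[-1,0,0,10,0],[-1,0,0,20,0],[-1,0,0,25,0],[-1,0,0,25,0],[-1,0,-20,0,-3],[-1,0,-35,0,-3],[-1,0,-40,0,-3],[-1,0,-40,0,-3],[-1,0,-40,0,-3],[-1,0,-40,0,-3],[-1,0,-40,0,-2],[-1,0,-40,0,0],[-1,0,-40,0,0],[-1,0,-40,0,0],[-1,0,-40,0,0],[-1,0,-30,0,0],[-1,0,-20,0,0],[-1,0,0,0,0],[-1,0,0,0,0]]

```text
clock: 10.63
position: [517.5, -190.7, 229.6]
ee_rot: [-0.442, 0.897, -0.0, 0.0]
contact_force: [0.5, -0.3, -0.6]
gripper_width: 84.9
grasp_force: 0.0
```

Run:
```python
from h import *
np.set_printoptions(precision=1,suppress=True)
s=read_state();print(s['position'],s['ee_rot'],s['gripper_width'])
a=np.radians(72.7);yv=np.array([np.cos(a),np.sin(a)]);xv=np.array([yv[1],-yv[0]]);o=np.array([516.8,275.0])
I=[]
for n,(u,v) in {"scene":(345,155),"top":(90,160)}.items():
  p,d=get_image(n)
  I.append(cv2.resize(p[v:v+80,u:u+80,::-1],None,fx=5,fy=5,interpolation=cv2.INTER_CUBIC))
  X=cloud(n,d);q=X[...,:2]-o;x=q@xv;y=q@yv;z=X[...,2]
  m=(abs(x)<45)&(abs(y)<70)&(z>147)&(z<160)
  for lo,hi in((-60,0),(0,60)): w=m&(y>lo)&(y<hi);print(n,lo,w.sum(),"z",np.median(z[w]))
  print(cv2.minAreaRect(np.c_[x[m],y[m]].astype(np.float32)))
cv2.imwrite("pics/placed.png",np.hstack(I))
```

```text
[ 517.5 -190.7  229.6] [-0.4  0.9 -0.   0. ] 84.87446019353482
scene -60 149 z 151.78553346164912
scene 0 171 z 151.55185503726787
((5.941120147705078, 1.6526374816894531), (40.87601852416992, 99.78631591796875), 2.3115015029907227)
top -60 419 z 152.1126391591525
top 0 375 z 152.16387413200056
((-3.388254165649414, -2.509136199951172), (41.49075698852539, 101.4196548461914), 2.664729356765747)
```

View pics/placed.png

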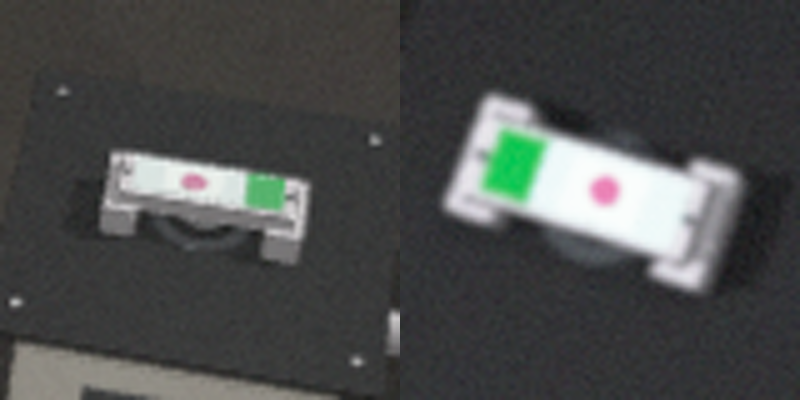

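Both ends sit level at about 152 mm top height and the carrier lies inside the lips (scene crop, ends at (120,170) and (295,195)). Now the knob.

>>> drive_tool:
  plan:
    - [[-1,3,-17,-15,-0.5],[-1,3,-17,-20,-0.6],[-1,3,-17,-20,0],[-1,2.9,-18.1,-20,0],[-1,0,0,-20,0],[-1,0,0,-20,0],[-1,0,0,-15,0],[-1,0,0,-12,0],[-1,0,0,-10,0],[-1,0,0,-8,0],[-1,0,0,-4,0],[-1,0,0,0,0],[-1,0,0,0,0],[-1,0,0,0,0]]

```text
clock: 11.9
position: [530.0, -258.9, 65.8]
ee_rot: [-0.435, 0.901, -0.001, 0.001]
contact_force: [-0.2, 0.0, -0.4]
gripper_width: 85.3
grasp_force: 0.0
```

>>> drive_tool:
  plan:
    - [[1,0,0,0,0],[1,0,0,0,0],[1,0,0,0,0],[1,0,0,0,0],[1,0,0,0,0],[1,0,0,0,0],[1,0,0,0,0],[1,0,0,0,0],[1,0,0,0,0],[1,0,0,0,0],[1,0,0,0,0],[1,0,0,0,0]]

```text
clock: 12.9
position: [529.5, -258.9, 65.1]
ee_rot: [-0.434, 0.901, -0.0, 0.0]
contact_force: [-1.2, 0.7, 2.8]
gripper_width: 12.9
grasp_force: 59.6
```

Run:
```python
from h import *
s=read_state();print(s)
```

```text
{'clock': 12.9, 'joints': array([-1.80213256e-01,  4.91407588e-01, -2.85880223e-01,  8.94907651e-05,
       -7.93245809e-01, -4.92297489e-01]), 'joint_vel': array([-0.0001571 ,  0.00082881, -0.00241422,  0.00116786,  0.00099994,
        0.00034101]), 'joint_efforts': array([  0.5408342 , -38.24334741,  13.92576814,   3.17130245,
         0.23585337,   0.37772105]), 'position': array([ 529.47969214, -258.91560756,   65.13644322]), 'ee_rot': array([-4.34221772e-01,  9.00805991e-01, -1.03098714e-04,  8.74148171e-05]), 'contact_force': array([-1.24294316,  0.70738845,  2.82634112]), 'wrist_torque': array([ 0.04230753,  0.27667877, -0.39510586]), 'grasp_force': 59.63188827037811, 'gripper_width': 12.944822652017965}
```

>>> drive_tool:
  plan:
    - [[1,0,0,0,-1],[1,0,0,0,0],[1,0,0,0,0]]

```text
clock: 13.15
position: [529.5, -258.9, 65.2]
ee_rot: [-0.427, 0.904, -0.0, -0.0]
contact_force: [-1.3, 0.8, 3.8]
gripper_width: 12.7
grasp_force: 59.5
```

```bash
python3 -c "
from bench import *
s=read_state();print(s['ee_rot'],s['contact_force'],s['wrist_torque'])"
```

```text
[-4.26976594e-01  9.04262651e-01 -2.00665024e-04 -8.06501388e-05] [-1.26314552  0.78102986  3.75011627] [-0.0454642   0.3551216   0.01823076]
```

>>> drive_tool:
  plan:
    - [[1,0,0,0,-2],[1,0,0,0,-3],[1,0,0,0,-3],[1,0,0,0,-3],[1,0,0,0,-3],[1,0,0,0,-3],[1,0,0,0,-3],[1,0,0,0,-3],[1,0,0,0,0],[1,0,0,0,0],[1,0,0,0,0]]

```text
clock: 14.07
position: [529.9, -259.3, 65.1]
ee_rot: [-0.238, 0.971, -0.001, 0.0]
contact_force: [0.1, -2.6, 3.8]
gripper_width: 12.8
grasp_force: 59.4
```

```bash
python3 -c "
from bench import *
s=read_state();print(s['ee_rot'],s['contact_force'],s['wrist_torque'])"
```

```text
[-2.38375909e-01  9.71172749e-01 -5.22490036e-04  3.79062855e-04] [ 0.11072465 -2.60571962  3.79622433] [-0.95834112  0.02777688  0.08300864]
```

>>> drive_tool:
  plan:
    - [[1,0,0,0,-3],[1,0,0,0,-3],[1,0,0,0,-3],[1,0,0,0,-3],[1,0,0,0,-3],[1,0,0,0,-3],[1,0,0,0,-3],[1,0,0,0,-3],[1,0,0,0,0],[1,0,0,0,0]]

```text
clock: 14.9
position: [530.0, -259.9, 65.2]
ee_rot: [-0.031, 1.0, -0.001, 0.001]
contact_force: [0.1, -5.0, 1.9]
gripper_width: 12.9
grasp_force: 59.3
```

>>> drive_tool:
  plan:
    - [[1,0,0,0,-3],[1,0,0,0,-3],[1,0,0,0,-3],[1,0,0,0,-3],[1,0,0,0,-3],[1,0,0,0,-3],[1,0,0,0,-3],[1,0,0,0,-3],[1,0,0,0,0],[1,0,0,0,0],[1,0,0,0,0],[1,0,0,0,0]]

```text
clock: 15.9
position: [529.9, -260.4, 65.2]
ee_rot: [0.177, 0.984, -0.001, 0.001]
contact_force: [0.6, -7.7, 1.4]
gripper_width: 12.8
grasp_force: 59.2
```

Run:
```python
from h import *
s=read_state();q=s['ee_rot'];print(s['position'],s['contact_force'],s['wrist_torque'],"yaw",2*np.degrees(np.arctan2(q[1],q[0]))-90)
I=[]
for n,(u,v) in {"scene":(140,195),"top":(355,160)}.items():
  p,d=get_image(n); I.append(cv2.resize(p[v:v+80,u:u+80,::-1],None,fx=5,fy=5,interpolation=cv2.INTER_CUBIC))
cv2.imwrite("pics/knob.png",np.hstack(I))
```

```text
[ 529.93189114 -260.40854448   65.18218164] [ 0.5754492  -7.66571679  1.38239996] [-2.1781167   0.02564134  0.11159805] yaw 69.57166266505797
```

View pics/knob.png

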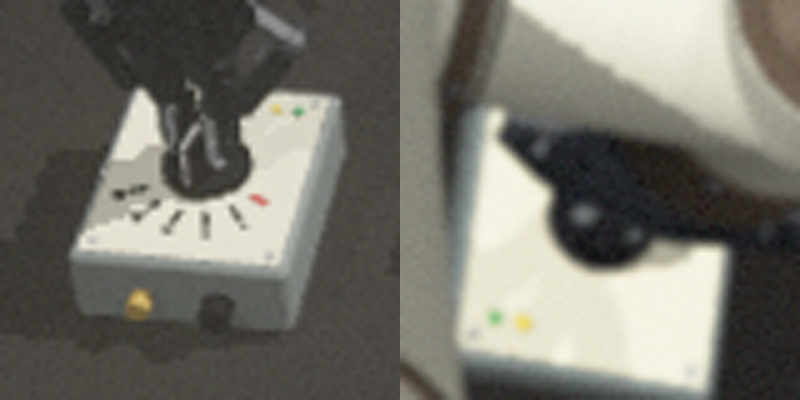

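The knob crop shows the white pointer line at scene-crop (185,185) aiming at the third black mark (172,222). The tool has turned 71°, so I hold for over a second.

>>> drive_tool:
  plan:
    - [[1,0,0,0,-0.5],[1,0,0,0,0],[1,0,0,0,0],[1,0,0,0,0],[1,0,0,0,0],[1,0,0,0,0],[1,0,0,0,0],[1,0,0,0,0],[1,0,0,0,0],[1,0,0,0,0],[1,0,0,0,0],[1,0,0,0,0],[1,0,0,0,0],[1,0,0,0,0],[1,0,0,0,0],[1,0,0,0,0]]

```text
clock: 17.33
position: [529.9, -260.4, 65.2]
ee_rot: [0.182, 0.983, -0.001, 0.001]
contact_force: [-1.1, -7.5, 0.6]
gripper_width: 12.4
grasp_force: 59.2
```

```bash
python3 -c "
from bench import *
print(job_done())"
```

```text
the job is handed in; nothing more can be done
None
```

I set the green-labelled carrier flat between the lips on the imager's ledges, turned the knob about 72° clockwise to the third click, and handed the job in at about 17 s still holding it; `job_done()` gave no verdict.

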